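Set the stencil printer's paper guide with its thumbwheel

TASK

Get the stencil printer ready for the drawing that lies on its deck: with a fingertip on the blue knurled thumbwheel, roll it until the yellow side guide has closed in on the drawing and its black pointer stands on the red mark of the scale, then take your hand away. Work by the wheel alone: do not touch the yellow guide or the drawing, pick nothing up, and leave the bottles and the other things around where they are.

Things in the scene. Friction and masses are not known exactly. Their poses are not given: they have to be found in the camera images.
- printer: Stencil printer, fixed. Own frame: front faces -x, left (seen from its front) is +y; footprint x -170 to +130 mm, y -180 to +180 mm, origin on the table. Flat grey deck 55 mm high from x -170 to +35 mm, behind it a black hood 102 mm high. On the deck: black fixed guide on the right (18 mm high, inner face at y -100 mm), yellow moving guide on the left, thumbwheel at the front.
- wheel: Blue knurled thumbwheel, 56 mm diameter, 16 mm wide, one white rib; origin at its centre, axle along the printer's x. Sunk in the deck: only a crown 9 mm high, 40 mm long stands out. It turns either way without end, is rigid and grippy (friction about 1), needs about 1.5 N along the tread and stays where it is left; pressing with 3 to 15 N is enough.
- wheel_top (a point): Topmost point of the thumbwheel's tread, mid-width, 64 mm above the table; axes as the printer's; does not turn with the wheel. Rolling the top of the tread 28 mm towards the printer's -y (right) moves the yellow guide 12 mm to -y (closing); rolling it to +y opens the guide.
- guide (a joint): Position of the yellow guide in m: 0 fully open, grows as it moves to the printer's -y and closes on the drawing. 0.044 puts the pointer on the middle of the red mark; starts 18 to 40 mm short of that; end stop at 0.048.
- pointer (a point): Tip of the black pointer, 3 mm wide, that reaches forward over the white scale from the yellow moving guide (an upright strip 114 mm long in x, 6 mm thick, 18 mm high, its inner face 1 mm to the right of the pointer's middle). Axes as the printer's.
- gauge_mark (a point): Centre of the red mark on the white scale, 6 mm wide along y, 24 mm long along x, on the deck. Axes as the printer's.
- carrier: The drawing in its stiff cream carrier, loose on the deck between the guides, 115 mm (x) by 148 mm (y) by 4 mm, 110 g. Origin at the centre of its underside. The closing guide may nudge it straight; 4 mm of play are left when the pointer is on the mark.
- ink_black: Small black ink bottle, 30 mm diameter, 60 mm high, standing on the printer's deck at the right front corner, loose. Origin at its foot.
- eraser: White eraser 22 by 45 by 13 mm lying on the deck at the left front corner, loose. Origin at its underside.
- ink_red: Red ink bottle, 38 mm diameter, 105 mm high, on the table to the left of the printer, loose. Origin at its foot.
- ink_green: Green ink bottle, 38 mm diameter, 105 mm high, on the table to the left of the printer, loose. Origin at its foot.
- coil_machine: Coil tattoo machine with orange grip, about 175 by 27 by 48 mm, on the table to the right of the printer, loose. Origin under its frame.
- phone: White phone 150 by 72 by 9 mm lying on the table at the left, loose. Origin at its underside.
- rinse_cup: Clear plastic cup, 76 mm diameter, 85 mm high, on the table at the right, loose. Origin at its foot.
Mind the look-alikes: they are no part of the job. There is more than one size of the carrier; the one meant has the size given above.

How it is judged (in metres and radians):
On the way:
1. the guide moves while a fingertip is on the wheel (contact force between the fingers and wheel above 0.5 N and velocity of joint guide above 0.002 m/s), for 0.1 s.
At the end, for the whole second after the job is handed in: The guide is at rest with its pointer within 3 mm of the middle of the red mark (joint 0.041 to 0.047 m), the drawing lies flat on the deck between the guides, within 0.07 rad of square, and the bystanders are within 15 mm of where they stood (value of joint guide between 0.041 and 0.047 m and velocity of joint guide between -0.002 and 0.002 m/s and z of carrier in the frame of printer between 0.052 and 0.058 m and angle between carrier's own z axis and vertical below 0.03 rad and angle between the x axis of carrier and the x axis of printer, either way round below 0.07 rad and y of carrier in the frame of printer between -0.029 and -0.014 m and distance of each of ink_black, eraser, ink_red, ink_green, coil_machine, phone, rinse_cup from where it was at the start of the episode below 0.015 m); the robot touches nothing.
It fails at once if the robot touches the yellow guide instead of working the wheel (contact force between any of the fingers, the arm and guide above 0.5 N).
It fails at once if the robot touches the drawing (contact force between any of the fingers, the arm and carrier above 0.5 N).
It fails at once if the drawing is lifted off the deck (z of carrier in the frame of printer above 0.065 m).
It fails at once if a bottle, the eraser, the coil machine, the phone or the cup is pushed, lifted or knocked over (distance of any of ink_black, eraser, ink_red, ink_green, coil_machine, phone, rinse_cup from where it was at the start of the episode above 0.015 m or angle between any of ink_black, eraser, ink_red, ink_green, coil_machine, phone, rinse_cup's own z axis and vertical above 0.4 rad).
It also fails if it takes over 42 s, if anything falls off the work surface, if the arm or the gripper's body presses on something with over 40 N, if the wrist force passes 120 N, or if a joint passes its speed limit or range.

ROBOT

A 7-joint arm with a two-finger parallel gripper is mounted at the origin on the work surface. World frame = base frame: x ahead of the robot, y to its left, z up, the work surface at z = 0. Lengths are in m, angles in degrees, forces in N, time in s.
With the tool pointing down it reaches from about 0.425 to 0.875 m from the base axis. Payload 4.7 kg.
Tool frame: the origin (TCP) lies midway between the tips of the shut fingers; the grasp point (between the pads) lies 19 mm behind it; z points along the fingers, y is the direction in which the jaws open and shut (so a half turn about z gives the same grasp; the last joint's range is limited). The gripper opens to 87 mm and grips with 3 to 60 N. Pads are 19 mm wide; open, the fingers measure 117 mm over their backs; the gripper's body (75 mm by 190 mm) begins 51 mm behind the grasp point.
Start: joints at [70.136, 18.392, -4.016, 83.108, 1.295, 78.541, -3.26], TCP at [0.229, -0.608, 0.184] pointing down, gripper open.
Joint ranges: [-163.93, 163.93], [-17.29, 119.83], [-79.2, 71.16], [3.27, 140.29], [-89.18, 269.18], [5.43, 117.66], [-154.24, 154.24]. Speed limits (degrees/s): [147.25, 147.25, 180, 180, 180, 180, 180].

INTERFACE

Orientations are given as [roll, pitch, yaw] about the fixed x, y, z axes, in that order (R = Rz(yaw) Ry(pitch) Rx(roll)).
In Python, from cell import env gives the robot as it stands.
- The arm moves only by the tool apply_moves, never from a script. Its argument "targets" is a list of rows, each a list of 2 entries, a list of its own where there are three numbers: the shift along the world's x, y, z in mm, then the turn, a rotation vector about the world's x, y, z in rad. A call has 1 to 8 rows; each row is the pose to reach, as a shift and turn from the pose commanded when the call began; what a row does not reach only later rows make up. A row lasts 1/10 s, in which the tool goes at most 50 mm and 8.59 degrees, less where a joint would pass 70% of its speed; a pose out of reach is approached as far as the arm can. A call with a gripper value outside its range is refused whole. "hand" is the finger opening in mm, from 0 to 87, set as the call begins (left out, the last holds). The fingers move at their own pace and stop on an object; "squeeze" is the grip in N (left out, the last holds). Time passes only in rows, so rows that repeat a pose let the fingers close. It gives the time, the measured TCP pose, the force and the opening at its end, in the units of the state.
- env.get_obs(): the state, without advancing time (a new reading comes with each control period).
- env.read_camera(name): name is "scene" or "top"; returns a dict with "image" (480x640x3 uint8, red, green, blue), "camera_matrix" (3x3 intrinsics, pixels), "camera_from_world" (4x4, takes a point from world to camera coordinates). Camera axes: x right, y down, z forward; pixel columns grow to the right and rows downward; lengths in m; the calibration is good to about 2 mm. A picture is of the moment at which its call begins. There is no depth.
- env.sign_off(): hands the job in, once; it reports no verdict.
Trained networks look in a picture, given as the dict that the camera call returned (one of the last four; its "shot" number tells which), for a name from the list of things; names that differ only in an ending like _2 or _b are one class to them, and where a whole thing is asked for, a point or a joint stands for the part that bears it (a point fixed in the world has none). Each returns a list of dicts, best first, with "conf" (0 to 1); they miss things now and then, are a little off and sometimes report something else, mostly with a low value. They report only what shows in the picture. A call takes as long as a camera call. They do not tell look-alikes from the thing itself.
- env.regions_of(picture, target): "region" (480x640 bool, what is visible of it) and "rect" ([left, top, right, bottom] in pixels, round what is visible of it).
The state is a dict: "time_s": time; "qpos": joint angles; "joint_velocities": joint speeds; "effort": joint torques, N m; "tool_pos": TCP position; "tool_rot": TCP orientation; "force": force on the tool from outside, world axes, zero at the start; "wrist_torque": the same for the moment, N m; "grip_width": finger opening in m.
Only numpy, scipy, OpenCV 4.12 (cv2) and the standard library are available. Lean on these libraries where they do the work, as an engineer would, in place of code of your own. Each camera call takes 0.05 s, during which the arm holds its last target. There are 200 camera calls.

## Working session

There is one attempt and no reset: what is moved stays moved. The work goes in short steps, Python scripts to look and compute and a tool call to move; the robot and the scene stay as the last step left them, time stands still between calls to the robot, and variables do not carry over. Pictures are saved under pics/ and viewed, about 8 in all and at most 12, crops included, and the job is handed in when it is done.

Besides the shell and the picture viewer there is one more tool, called after "Call:" as a command line: name --argument value ..., lists and objects as JSON in quotes. apply_moves: Moves the arm, as the interface text tells. Its arguments: {"type":"object","properties":{"targets":{"type":"array","items":{"type":"array"}},"hand":{"type":"number"},"squeeze":{"type":"number"}},"required":["targets"]}

```bash
mkdir -p pics; cat > h.py <<'E'
import numpy as np,cv2
from cell import env
def ray(p,u,v,z):
    K=p["camera_matrix"];T=p["camera_from_world"]
    R=T[:3,:3];c=-R.T@T[:3,3]
    d=R.T@np.linalg.inv(K)@np.array([u,v,1.])
    return c+d*(z-c[2])/d[2]
def proj(p,X):
    T=p["camera_from_world"];q=p["camera_matrix"]@(T[:3,:3]@np.asarray(X)+T[:3,3]);return q[:2]/q[2]
def save(p,n): cv2.imwrite(n,cv2.cvtColor(p["image"],cv2.COLOR_RGB2BGR))
E
python3 - <<'E'
from h import *
for n in("scene","top"):
    p=env.read_camera(n);save(p,f"pics/{n}0.png")
    print(n,(-p["camera_from_world"][:3,:3].T@p["camera_from_world"][:3,3]).round(3))
    for t in("printer","wheel","guide","carrier","ink_black","eraser","pointer","gauge_mark","wheel_top"):
        for r in env.regions_of(p,t)[:2]:
            ys,xs=np.nonzero(r["region"]); print(t,round(r["conf"],2),r["rect"],xs.mean().round(1),ys.mean().round(1))
print(env.get_obs())
E
```

```text
scene [0.982 0.834 1.094]
printer 0.82 [219.8, 202.9, 360.5, 339.3] 282.3 273.6
wheel 0.63 [330.9, 242.0, 338.1, 252.3] 333.1 247.1
guide 0.7 [271.7, 277.3, 330.9, 294.9] 296.3 287.4
carrier 0.78 [409.0, 248.6, 505.6, 331.8] 455.4 287.7
carrier 0.72 [369.8, 330.1, 424.9, 373.4] 394.9 350.1
ink_black 0.74 [313.6, 194.6, 327.4, 217.2] 320.2 208.2
eraser 0.68 [461.4, 365.6, 500.6, 438.6] 481.6 400.9
eraser 0.66 [338.0, 289.7, 354.4, 310.3] 345.2 297.8
pointer 0.88 [274.7, 280.5, 322.2, 295.3] 294.8 287.8
gauge_mark 0.74 [255.7, 171.0, 267.0, 218.1] 263.0 194.6
gauge_mark 0.6 [218.6, 205.5, 356.4, 338.1] 282.3 273.7
wheel_top 0.97 [216.8, 205.7, 361.1, 339.4] 282.5 273.7
top [0.312 0.022 1.275]
printer 0.61 [240.1, 136.7, 389.9, 271.8] 314.9 200.6
printer 0.58 [111.8, 258.3, 158.4, 306.8] 136.0 283.2
wheel 0.59 [299.3, 239.8, 316.9, 252.5] 309.2 246.9
guide 0.91 [272.5, 177.4, 291.9, 216.6] 282.2 194.9
carrier 0.73 [193.8, 290.5, 268.5, 379.3] 231.3 333.9
carrier 0.6 [183.7, 227.7, 225.5, 273.0] 204.9 249.4
ink_black 0.59 [347.0, 251.3, 360.6, 265.5] 354.1 255.9
ink_black 0.41 [300.9, 24
[... 291 characters left out ...]
 314.9 200.6
{'time_s': 1.0, 'qpos': array([70.1332756 , 18.39075725, -4.01602253, 83.10889984,  1.29539606,
       78.54020717, -3.26128039]), 'joint_velocities': array([-0.05027024, -0.04488183,  0.0516009 ,  0.0530412 ,  0.06170665,
       -0.14979698,  0.05162431]), 'effort': array([ 3.32929958e-04, -4.91117835e+01, -4.03204523e-01, -3.12783623e+01,
       -6.39957609e-02,  3.36157938e-02,  1.22728588e-05]), 'tool_pos': array([ 0.22946283, -0.6081699 ,  0.18418792]), 'tool_rot': array([1.79994709e+02, 3.18965805e-03, 2.06742750e+01]), 'force': array([-0.07566645,  0.15700553, -0.08441176]), 'wrist_torque': array([-0.01747932, -0.02165363,  0.04508573]), 'grip_width': 0.08721449768469444}
```

```bash
python3 - <<'E'
import cv2,numpy as np
a=cv2.imread("pics/top0.png"); 
c=cv2.resize(a[125:285,225:405],None,fx=4,fy=4,interpolation=cv2.INTER_CUBIC)[:600]
cv2.imwrite("pics/topc.png",c)
E
```

```text
(no output)
```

View pics/top0.png

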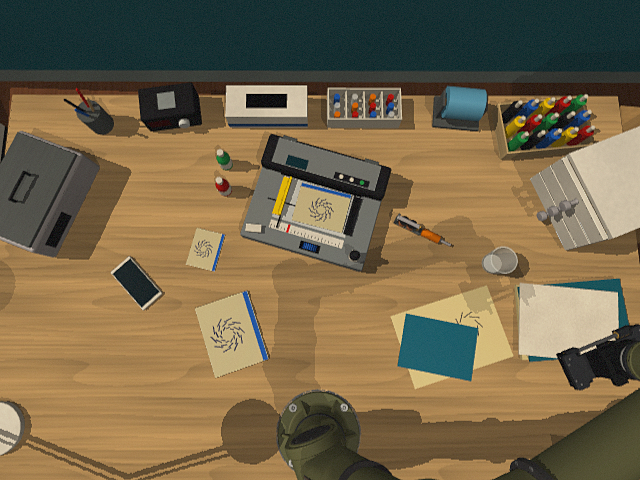

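View pics/topc.png

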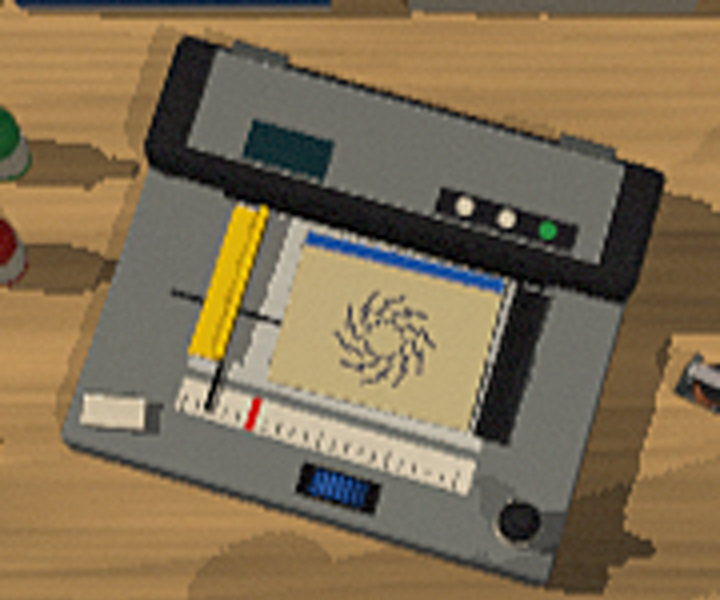

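The top view shows the printer rotated about −16° in the image. The pointer is at crop (212,400), the red mark at (254,414), the wheel at (338,487), the black bottle at (518,522) and the eraser at (112,411). There are three candidates for the drawing: on the deck (full-picture pixel 320,209), and two on the table, small at (204,249) and large at (231,334). Only the one on the deck between the guides fits.

```bash
python3 - <<'E'
from h import *
p=env.read_camera("top");s=env.read_camera("scene")
f=lambda u,v,z:ray(p,225+(u-1.5)/4,125+(v-1.5)/4,z)
pts=dict(fl=(67,441,.055),fr=(549,582,.055),red=(254,414,.056),ptr=(210,405,.062),wheel=(339,487,.062),ink=(518,521,.06),hood_l=(182,38,.102),hood_r=(662,180,.102),scaleL=(183,392,.055),scaleR=(471,478,.055))
W={k:f(*v) for k,v in pts.items()}
for k,v in W.items(): print(k,v.round(4))
d=W["fl"]-W["fr"];print("deck width",np.linalg.norm(d))
ey=d[:2]/np.linalg.norm(d[:2]); d2=(W["hood_l"]-W["hood_r"])[:2];print("hood w",np.linalg.norm(d2),np.degrees(np.arctan2(-d[0],d[1])),np.degrees(np.arctan2(-d2[0],d2[1])))
d3=W["scaleL"]-W["scaleR"];print(np.degrees(np.arctan2(-d3[0],d3[1])))
ex=np.array([ey[1],-ey[0]])
print("ptr-red along y mm",1e3*(W["ptr"]-W["red"])[:2]@ey, "ink-wheel y,x",1e3*(W["ink"]-W["wheel"])[:2]@ey,1e3*(W["ink"]-W["wheel"])[:2]@ex)
print(ex,ey)
# wheel from blue pixels in both views, also scene check
for q,n in((p,"top"),(s,"scene")):
    r=env.regions_of(q,"wheel")[0]["rect"];im=q["image"].astype(int)
    m=np.zeros((480,640),bool);m[int(r[1])-4:int(r[3])+5,int(r[0])-5:int(r[2])+6]=1
    m&=(im[...,2]>im[...,0]+40)&(im[...,2]>im[...,1]+20);y,x=np.nonzero(m)
    print(n,m.sum(),ray(q,x.mean(),y.mean(),.061).round(4))
im=s["image"][190:345,210:370];cv2.imwrite("pics/scenec.png",cv2.cvtColor(cv2.resize(im,None,fx=3.8,fy=3.8,interpolation=cv2.INTER_CUBIC),cv2.COLOR_RGB2BGR))
E
```

```text
fl [0.5441 0.2161 0.055 ]
fr [ 0.444  -0.1224  0.055 ]
red [0.5633 0.0844 0.056 ]
ptr [0.5686 0.1151 0.062 ]
wheel [0.51   0.0242 0.062 ]
ink [ 0.4862 -0.1009  0.06  ]
hood_l [0.8253 0.1353 0.102 ]
hood_r [ 0.7209 -0.2016  0.102 ]
scaleL [0.5795 0.1349 0.055 ]
scaleR [ 0.5176 -0.0688  0.055 ]
deck width 0.35298664117546397
hood w 0.3527114602236967 -16.47017583934509 -17.217769210272447
-16.89811622289083
ptr-red along y mm 30.963958675271083 ink-wheel y,x -126.72644589636805 12.687087426798227
[ 0.95896744 -0.28351621] [0.28351621 0.95896744]
top 87 [0.5096 0.0252 0.061 ]Traceback (most recent call last):
  File "<stdin>", line 15, in <module>
IndexError: list index out of range
```

Call:
apply_moves --targets '[[[45,80,10],[0,0,-0.08]],[[80,125,16],[0,0,-0.16]],[[115,170,16],[0,0,-0.24]],[[145,215,16],[0,0,-0.32]],[[170,260,16],[0,0,-0.4]],[[195,305,16],[0,0,-0.5]],[[215,350,16],[0,0,-0.6]],[[230,395,16],[0,0,-0.656]]]' --hand 0

```text
time_s: 2.0
tool_pos: [0.4367, -0.2654, 0.2004]
tool_rot: [180.0, -0.1, -17.1]
force: [0.1, 0.9, -0.3]
grip_width: 0.0308
```

```bash
python3 - <<'E'
from h import *
o=env.get_obs();print(o["tool_pos"],o["tool_rot"],o["qpos"].round(1),o["force"])
s=env.read_camera("scene");print(ray(s,333.1,247.1,.061))
im=s["image"][190:345,210:370];cv2.imwrite("pics/scenec.png",cv2.cvtColor(cv2.resize(im,None,fx=3.8,fy=3.8,interpolation=cv2.INTER_CUBIC),cv2.COLOR_RGB2BGR))
E
```

```text
[ 0.4366602  -0.26539306  0.20035126] [ 1.79976590e+02 -5.29011675e-02 -1.70896639e+01] [ 45.8   1.7 -17.8 100.7   0.5  77.6 -79.2] [ 0.14393427  0.94617704 -0.32157322]
[0.51045733 0.02980858 0.061     ]
```

View pics/scenec.png

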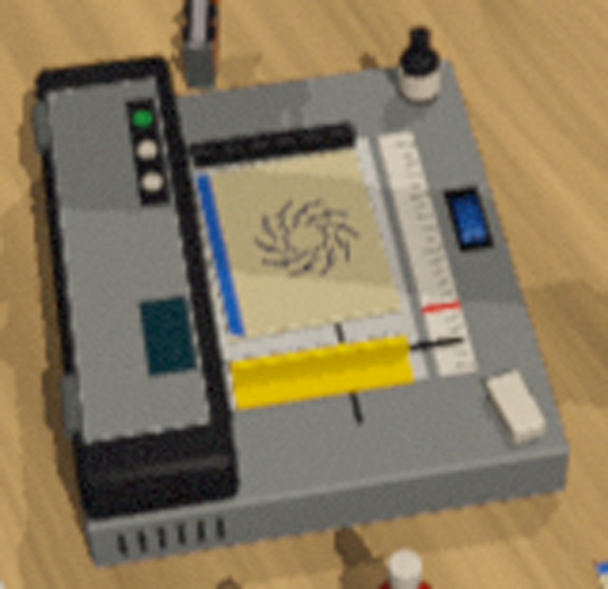

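Call:
apply_moves --targets '[[[20,45,0],[0,0,0]],[[35,90,0],[0,0,0]],[[45,135,0],[0,0,0]],[[55,180,0],[0,0,0]],[[65,225,0],[0,0,0]],[[72,270,0],[0,0,0]],[[77,300,0],[0,0,0]],[[77,300,0],[0,0,0]]]'

```text
time_s: 2.85
tool_pos: [0.5128, 0.0388, 0.2006]
tool_rot: [-179.9, -0.0, -16.4]
force: [-0.2, 0.5, -0.2]
grip_width: 0.0003
```

Call:
apply_moves --targets '[[[0,0,-40],[0,0,0]],[[0,0,-80],[0,0,0]],[[0,0,-110],[0,0,0]],[[0,0,-125],[0,0,0]],[[0,0,-130],[0,0,0]],[[0,0,-130],[0,0,0]]]'

```text
time_s: 3.45
tool_pos: [0.5131, 0.0323, 0.0704]
tool_rot: [-180.0, -0.0, -16.9]
force: [0.1, 0.8, 0.4]
grip_width: 0.0006
```

```bash
python3 - <<'E'
from h import *
o=env.get_obs();print(o["tool_pos"],o["tool_rot"],o["qpos"].round(1),o["force"])
s=env.read_camera("scene")
im=s["image"][190:345,210:370];cv2.imwrite("pics/s2.png",cv2.cvtColor(cv2.resize(im,None,fx=3.8,fy=3.8,interpolation=cv2.INTER_CUBIC),cv2.COLOR_RGB2BGR))
E
```

```text
[0.51306048 0.03231793 0.07041911] [-1.79997618e+02 -1.35716909e-02 -1.69372513e+01] [  26.     9.6  -35.1  109.2    6.2   63.1 -118.4] [0.06687443 0.79771918 0.4155066 ]
```

View pics/s2.png

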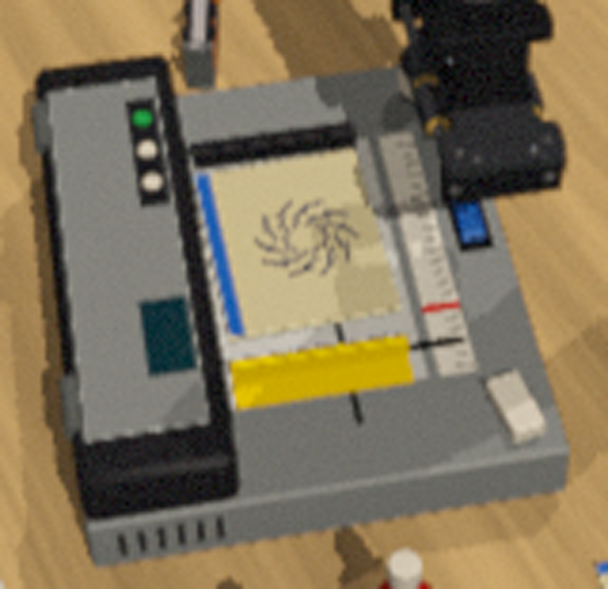

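```bash
python3 - <<'E'
from h import *
o=env.get_obs();s=env.read_camera("scene");t=env.read_camera("top");X=o["tool_pos"]
ey=np.array([.291,.957,0]);ex=np.array([.957,-.291,0])
for n,Y in(("tcp",X),("tip+y",X+.015*ey),("body+y",X+.095*ey+[0,0,.07]),("wheel",[.51,.026,.063])):
    print(n,((proj(s,Y)-[210,190])*3.8).round(),proj(t,Y).round(1))
im=s["image"][215:275,290:370];a=cv2.resize(im,(800,600),interpolation=cv2.INTER_CUBIC)
cv2.imwrite("pics/s3.png",cv2.cvtColor(a,cv2.COLOR_RGB2BGR))
E
```

```text
tcp [466. 211.] [306.4 244.5]
tip+y [470. 227.] [301.2 243. ]
body+y [500. 247.] [271.6 229.8]
wheel [466. 211.] [308.7 246.3]
```

View pics/s3.png

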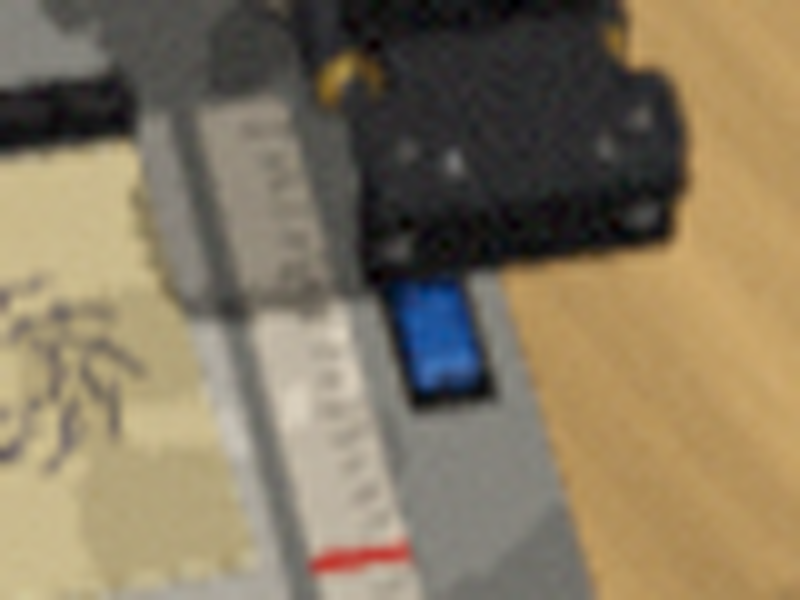

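The picture disagrees with the state. The TCP should project onto the wheel at zoom pixel (426,305), but that pixel shows bare blue wheel, with the gripper body ending at row 270. I'll check the top view before pressing.

```bash
python3 - <<'E'
from h import *
t=env.read_camera("top");o=env.get_obs();print(o["tool_pos"],o["qpos"].round(2),o["time_s"])
im=t["image"][160:310,220:420];a=cv2.resize(im,(800,600),interpolation=cv2.INTER_CUBIC)
cv2.imwrite("pics/t3.png",cv2.cvtColor(a,cv2.COLOR_RGB2BGR))
E
```

```text
[0.51400043 0.03272514 0.0716365 ] [  26.03    9.47  -35.16  109.14    6.15   63.06 -118.46] 3.65
```

View pics/t3.png

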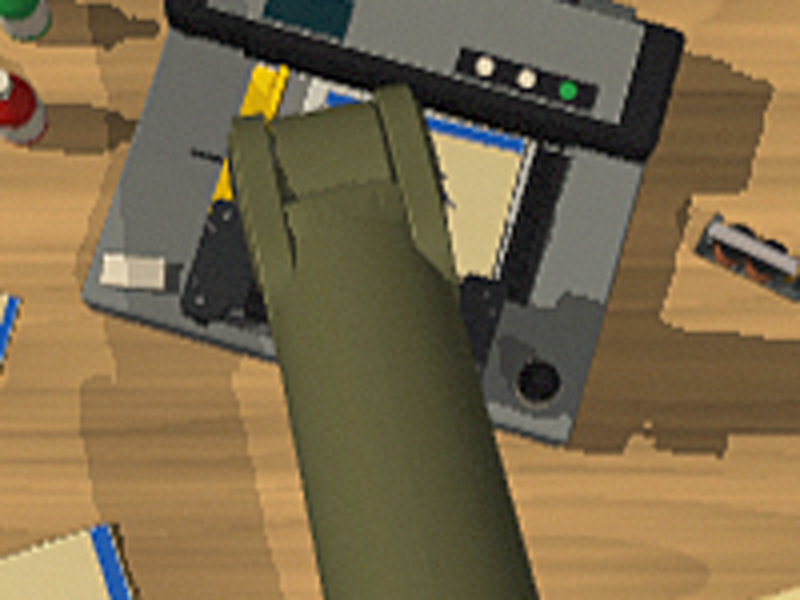

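```bash
python3 - <<'E'
from h import *
s=env.read_camera("scene");t=env.read_camera("top");X=env.get_obs()["tool_pos"]
P=lambda p:p["camera_matrix"]@p["camera_from_world"][:3]
ey=np.array([.291,.957,0]);ex=np.array([.957,-.291,0])
for n,a,b in(("front",(357,239),(265.7,237.5)),("rear",(327,243),(273.7,210)),("wheel",(333.4,247.3),(309.2,246.9))):
    h=cv2.triangulatePoints(P(s),P(t),np.array(a,float),np.array(b,float))[:,0];w=h[:3]/h[3]
    print(n,w.round(3),"rel tcp ex,ey,z",((w-X)@ex).round(3),((w-X)@ey).round(3),(w-X)[2].round(3), "reproj",proj(s,w).round(1),proj(t,w).round(1))
E
```

```text
front [0.51  0.134 0.192] rel tcp ex,ey,z -0.033 0.096 0.12 reproj [356.6 238.9] [265.4 237.9]
rear [0.579 0.116 0.195] rel tcp ex,ey,z 0.039 0.099 0.124 reproj [326.2 242.8] [273.1 210.8]
wheel [0.508 0.026 0.055] rel tcp ex,ey,z -0.003 -0.008 -0.016 reproj [333.  247.2] [308.8 247.3]
```

Triangulation gives the body's end edges 120 mm above the reported TCP, although x and y agree. Either the ends sit higher than the 70 mm given, or the z reading is off. I'll go down slowly and watch the force.

Call:
apply_moves --targets '[[[0,0,-2],[0,0,0]],[[0,0,-4],[0,0,0]],[[0,0,-5],[0,0,0]],[[0,0,-6],[0,0,0]],[[0,0,-6],[0,0,0]]]'

```text
time_s: 4.25
tool_pos: [0.5125, 0.0327, 0.0638]
tool_rot: [180.0, 0.0, -16.9]
force: [0.0, 0.7, 0.2]
grip_width: 0.0002
```

Call:
apply_moves --targets '[[[0,0,-1],[0,0,0]],[[0,0,-2],[0,0,0]],[[0,0,-2],[0,0,0]]]'

```text
time_s: 4.55
tool_pos: [0.5125, 0.0327, 0.0619]
tool_rot: [180.0, 0.0, -16.9]
force: [-0.9, -0.5, -1.0]
grip_width: 0.0005
```

Call:
apply_moves --targets '[[[0,0,-1],[0,0,0]],[[0,0,-2],[0,0,0]],[[0,0,-2],[0,0,0]]]'

```text
time_s: 4.85
tool_pos: [0.5125, 0.0327, 0.0599]
tool_rot: [180.0, 0.0, -16.9]
force: [1.4, -0.2, 0.7]
grip_width: 0.0006
```

Call:
apply_moves --targets '[[[0,0,-1],[0,0,0]],[[0,0,-3],[0,0,0]],[[0,0,-5],[0,0,0]],[[0,0,-5],[0,0,0]]]'

```text
time_s: 5.25
tool_pos: [0.5123, 0.0327, 0.0546]
tool_rot: [180.0, 0.0, -16.9]
force: [-0.6, -0.1, -0.3]
grip_width: 0.0005
```

```bash
python3 - <<'E'
from h import *
s=env.read_camera("scene")
o=env.get_obs();print(o["tool_pos"],o["force"],o["wrist_torque"],o["qpos"].round(2),env.get_obs()["effort"].round(2))
im=s["image"][160:280,270:430];a=cv2.resize(im,(800,600),interpolation=cv2.INTER_CUBIC)
cv2.imwrite("pics/s4.png",cv2.cvtColor(a,cv2.COLOR_RGB2BGR))
E
```

```text
[0.51243107 0.03272362 0.05479248] [ 0.27832785  0.43720563 -0.43593397] [ 0.06187873  0.04234863 -0.0323129 ] [  25.73   10.63  -35.04  110.12    6.93   61.35 -119.09] [ 0.000e+00 -3.311e+01 -3.020e+00 -2.784e+01  2.000e-02 -9.000e-02
 -0.000e+00]
```

View pics/s4.png

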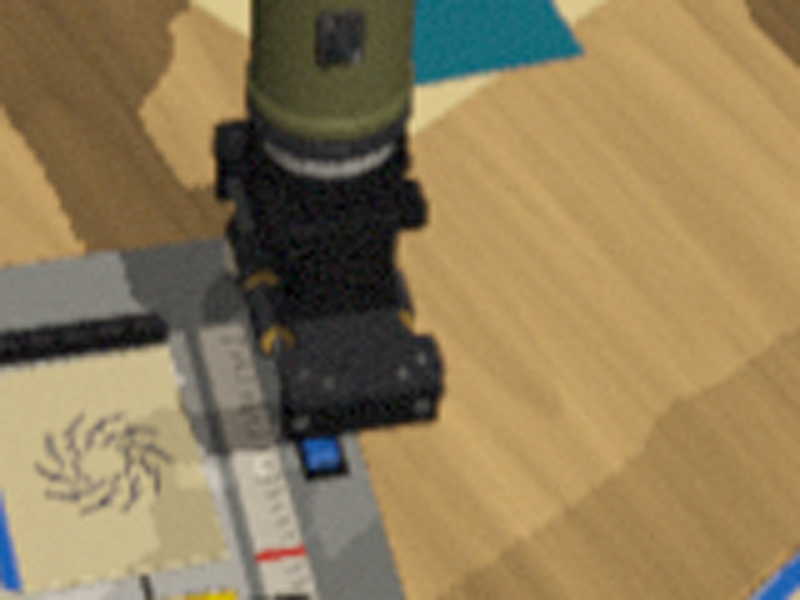

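No contact even at a reading of 54.8 mm, with the body visibly still well above the wheel. So the z reading is low, by about 50 mm going by the body height. I'll keep descending in small, force-watched steps and rely on contact rather than on z.

Call:
apply_moves --targets '[[[0,0,-3],[0,0,0]],[[0,0,-6],[0,0,0]],[[0,0,-9],[0,0,0]],[[0,0,-12],[0,0,0]],[[0,0,-15],[0,0,0]],[[0,0,-17],[0,0,0]],[[0,0,-18],[0,0,0]]]'

```text
time_s: 6.0
tool_pos: [0.5125, 0.0327, 0.0367]
tool_rot: [180.0, 0.0, -16.9]
force: [-0.4, 0.1, 0.5]
grip_width: 0.0004
```

```bash
python3 - <<'E'
from h import *
s=env.read_camera("scene");t=env.read_camera("top")
o=env.get_obs();print(o["tool_pos"],o["force"],o["time_s"])
im=s["image"][210:285,300:400];a=cv2.resize(im,(800,600),interpolation=cv2.INTER_CUBIC)
cv2.imwrite("pics/s5.png",cv2.cvtColor(a,cv2.COLOR_RGB2BGR))
E
```

```text
[0.51256561 0.03277799 0.0368993 ] [-0.13625099 -0.06269401 -0.29916749] 6.1
```

View pics/s5.png

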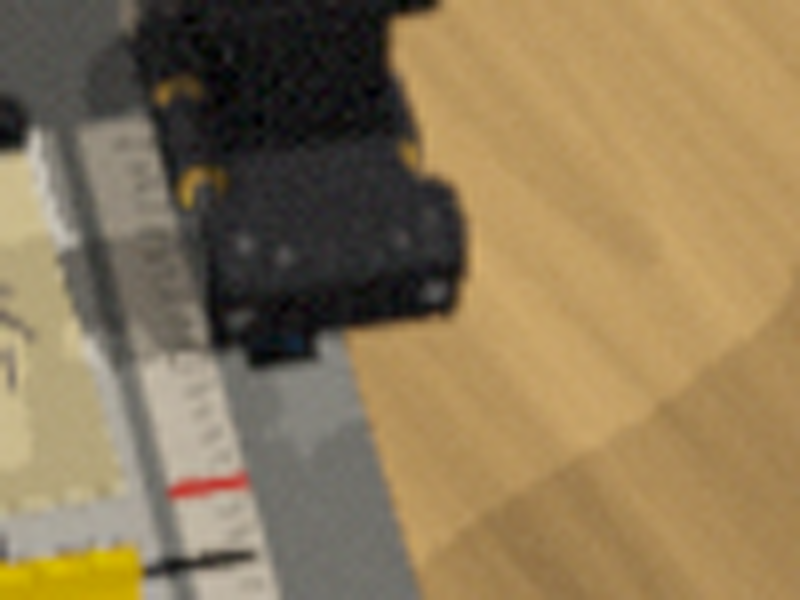

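The body has come down as commanded and still nothing is touched; the wheel is now mostly hidden and in shadow at (285,345). Continuing (8 pictures used).

Call:
apply_moves --targets '[[[0,0,-3],[0,0,0]],[[0,0,-6],[0,0,0]],[[0,0,-9],[0,0,0]],[[0,0,-11],[0,0,0]],[[0,0,-12],[0,0,0]],[[0,0,-12],[0,0,0]]]'

```text
time_s: 6.7
tool_pos: [0.5126, 0.0329, 0.0254]
tool_rot: [180.0, 0.0, -16.9]
force: [-0.7, 0.2, 2.8]
grip_width: 0.0004
```

Call:
apply_moves --targets '[[[0,0,-1],[0,0,0]],[[0,0,-2],[0,0,0]],[[0,0,-3],[0,0,0]],[[0,0,-3],[0,0,0]]]'

```text
time_s: 7.1
tool_pos: [0.514, 0.0355, 0.0247]
tool_rot: [-179.8, -0.1, -16.8]
force: [-5.1, 4.4, 17.0]
grip_width: 0.0003
```

Contact is at a z reading of about 25 mm, so the reading is about 39 mm low. I'll ease the press slightly and try a short stroke to −y.

Call:
apply_moves --targets '[[[0,0,1],[0,0,0]],[[-1,-3,1],[0,0,0]],[[-2,-6,1],[0,0,0]],[[-3,-9,1],[0,0,0]],[[-3.6,-12,1],[0,0,0]],[[-3.6,-12,1],[0,0,0]]]'

```text
time_s: 7.7
tool_pos: [0.5102, 0.0222, 0.0257]
tool_rot: [-179.9, -0.1, -16.9]
force: [-6.0, 2.2, 18.0]
grip_width: 0.0009
```

```bash
cat >> h.py <<'E'
def gap(tag=None):
    """pointer minus red-mark distance along printer y (mm), scene view; also top"""
    s=env.read_camera("scene");im=s["image"][225:300,290:370].astype(int)
    r,g,b=im[...,0],im[...,1],im[...,2]
    m=(r>140)&(g<90)&(b<90);y,x=np.nonzero(m)
    red=ray(s,x.mean()+290,y.mean()+225,.055) if m.sum() else None
    if tag:
        c=s["image"][205:305,270:403];cv2.imwrite(tag,cv2.cvtColor(cv2.resize(c,(798,600),interpolation=cv2.INTER_CUBIC),cv2.COLOR_RGB2BGR))
    return s,red,m.sum()
E
python3 - <<'E'
from h import *
s,red,n=gap("pics/s6.png");print(red,n)
o=env.get_obs();print(o["tool_pos"],o["force"],o["time_s"])
E
```

```text
[0.56293467 0.08424514 0.055     ] 12
[0.51022065 0.02217788 0.02572408] [-4.60375326  2.30400455 18.75509165] 7.75
```

View pics/s6.png

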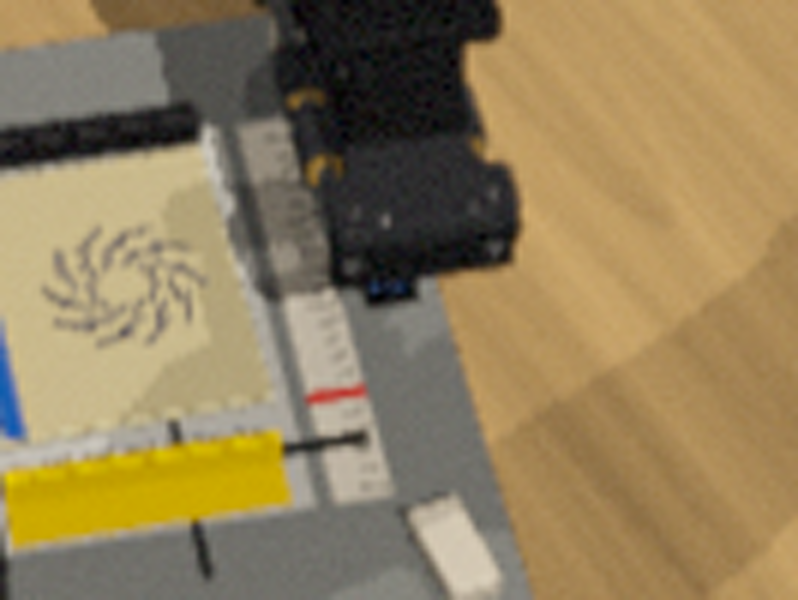

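Picture 9 shows the red mark at (335,395) and the pointer at (335,440). The gap has shrunk from about 9.5 to 7.5 px, so the wheel drives the guide. I'll automate the gap measurement.

```bash
cat >> h.py <<'E'
EY=np.array([.291,.957,0]);EX=np.array([.957,-.291,0])
def prof(cam,img,red,z):
    g=img.astype(np.float32);ts=np.arange(-12,46,.5)/1e3;out=np.zeros((len(ts),3))
    offs=np.arange(-6,7,3)/1e3
    for o in offs:
        q=np.array([proj(cam,red+t*EY+o*EX+[0,0,z]) for t in ts],np.float32)
        out+=cv2.remap(g,q[:,0].reshape(1,-1),q[:,1].reshape(1,-1),cv2.INTER_LINEAR)[0]
    return ts*1e3,out/len(offs)
def locate(cam,img,red=np.array([.563,.0843,.055])):
    ts,c=prof(cam,img,red,0);dark=np.clip(c.max(0)[0]*.6-c[:,0],0,None) # low red channel => black
    rd=np.clip(c[:,0]-c[:,1]-30,0,None)
    k=np.argmax(dark);w=dark*(abs(ts-ts[k])<5);
    return (ts@w/w.sum() if w.sum() else None),(ts@rd/rd.sum() if rd.sum() else None),dark.max().round()
E
python3 - <<'E'
from h import *
s=env.read_camera("scene");t=env.read_camera("top")
i0=lambda n:cv2.cvtColor(cv2.imread(n),cv2.COLOR_BGR2RGB)
print("start scene",locate(s,i0("pics/scene0.png")),"start top",locate(t,i0("pics/top0.png")))
print("now scene",locate(s,s["image"]))
E
```

```text
start scene (np.float64(29.39707441164021), np.float64(-0.12162434619878672), np.float64(47.0)) start top (np.float64(33.15687714615424), np.float64(1.1135906852081465), np.float64(92.0))
now scene (np.float64(24.33025170665361), np.float64(-0.11572286401769351), np.float64(49.0))
```

Call:
apply_moves --targets '[[[-1,-3,1],[0,0,0]],[[-2,-6,1],[0,0,0]],[[-2.9,-9.6,1],[0,0,0]],[[-2.9,-9.6,1],[0,0,0]],[[-2.9,-9.6,14],[0,0,0]],[[1,3,14],[0,0,0]],[[5,16,14],[0,0,0]],[[5,16,14],[0,0,0]]]'

```text
time_s: 8.65
tool_pos: [0.5146, 0.0387, 0.0377]
tool_rot: [-179.9, -0.0, -16.8]
force: [-0.8, 1.5, -0.4]
grip_width: 0.0005
```

```bash
python3 - <<'E'
from h import *
s=env.read_camera("scene");print("now scene",locate(s,s["image"]))
o=env.get_obs();print(o["tool_pos"],o["force"],o["time_s"],((o["tool_pos"]-[.51,.026,0])@EY).round(4))
E
```

```text
now scene (np.float64(19.49076802571086), np.float64(-0.11205481984079259), np.float64(37.0))
[0.51416799 0.03739962 0.03736363] [ 0.33118072 -0.45650455 -0.21343663] 8.7 0.0121
```

Call:
apply_moves --targets '[[[0,0,-8],[0,0,0]],[[0,0,-12.5],[0,0,0]],[[0,0,-12.5],[0,0,0]],[[-1.2,-4,-12.5],[0,0,0]],[[-2.4,-8,-12.5],[0,0,0]],[[-3.6,-12,-12.5],[0,0,0]],[[-4.9,-16,-12.5],[0,0,0]],[[-6,-20,-12.5],[0,0,0]]]'

```text
time_s: 9.5
tool_pos: [0.5086, 0.0171, 0.0257]
tool_rot: [-180.0, -0.0, -16.9]
force: [-2.9, 1.8, 8.0]
grip_width: 0.0002
```

Call:
apply_moves --targets '[[[-1.2,-4,0],[0,0,0]],[[-1.2,-4,0],[0,0,0]],[[-1.2,-4,13],[0,0,0]],[[2,8,13],[0,0,0]],[[6,21,13],[0,0,0]],[[6,21,13],[0,0,0]]]'

```text
time_s: 10.1
tool_pos: [0.5145, 0.0408, 0.0377]
tool_rot: [-179.9, -0.0, -16.7]
force: [0.3, -0.7, 0.5]
grip_width: 0.0005
```

```bash
python3 - <<'E'
from h import *
s=env.read_camera("scene");print("now scene",locate(s,s["image"]))
o=env.get_obs();print(o["tool_pos"],o["force"],o["time_s"],((o["tool_pos"]-[.51,.026,0])@EY).round(4))
E
```

```text
now scene (np.float64(8.756975744695575), np.float64(0.5319621811192232), np.float64(37.0))
[0.51409454 0.03941325 0.0374934 ] [-0.9968799  -1.05667154 -0.43615817] 10.15 0.014
```

Call:
apply_moves --targets '[[[0,0,-8],[0,0,0]],[[0,0,-12.5],[0,0,0]],[[0,0,-12.5],[0,0,0]],[[-1.2,-4,-12.5],[0,0,0]],[[-2.4,-8,-12.5],[0,0,0]],[[-3.6,-12,-12.5],[0,0,0]],[[-4.9,-16,-12.5],[0,0,0]],[[-6.4,-21,-12.5],[0,0,0]]]'

```text
time_s: 10.95
tool_pos: [0.5079, 0.0168, 0.0257]
tool_rot: [-180.0, -0.0, -16.9]
force: [-1.7, 2.5, 5.0]
grip_width: 0.0005
```

Call:
apply_moves --targets '[[[0,0,0],[0,0,0]],[[0,0,40],[0,0,0]],[[0,-10,80],[0,0,0]],[[-10,-55,110],[0,0,0]],[[-20,-100,110],[0,0,0]],[[-30,-145,110],[0,0,0]],[[-40,-190,110],[0,0,0]],[[-40,-190,110],[0,0,0]]]'

```text
time_s: 11.75
tool_pos: [0.4641, -0.182, 0.1342]
tool_rot: [179.8, 0.1, -17.6]
force: [0.0, 1.1, 0.8]
grip_width: 0.0003
```

```bash
python3 - <<'E'
from h import *
s=env.read_camera("scene");t=env.read_camera("top");print("scene",locate(s,s["image"]),"top",locate(t,t["image"]))
o=env.get_obs();print(o["tool_pos"],o["force"],o["time_s"])
a=cv2.resize(t["image"][195:270,235:335],(800,600),interpolation=cv2.INTER_CUBIC);cv2.imwrite("pics/t7.png",cv2.cvtColor(a,cv2.COLOR_RGB2BGR))
E
```

```text
scene (np.float64(-0.6344747844580689), None, np.float64(49.0)) top (np.float64(3.047121036387584), np.float64(0.6844263066307344), np.float64(88.0))
[ 0.46641529 -0.17496678  0.13432631] [0.26072917 1.36967766 0.86168   ] 11.85
```

View pics/t7.png

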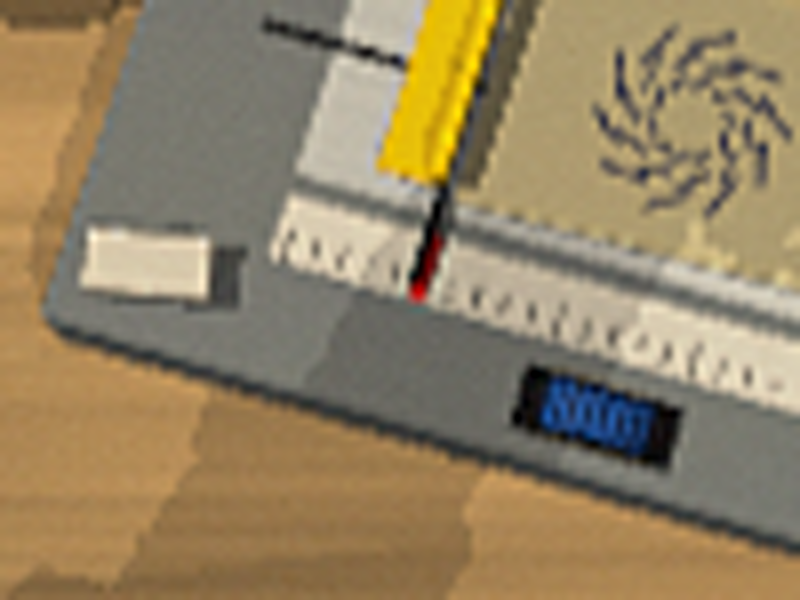

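Picture 10: the pointer at (423,262) lies on the left half of the red mark, about 2 mm short (top 1.9, scene 2.0). I'll make one small corrective stroke of 4.5 mm.

Call:
apply_moves --targets '[[[10,45,0],[0,0,0]],[[20,90,0],[0,0,0]],[[30,135,0],[0,0,0]],[[42,180,-10],[0,0,0]],[[42,198,-50],[0,0,0]],[[42,198,-95],[0,0,0]],[[42,198,-98],[0,0,0]],[[42,198,-98],[0,0,0]]]'

```text
time_s: 12.65
tool_pos: [0.5086, 0.0255, 0.0366]
tool_rot: [180.0, 0.2, -16.8]
force: [0.2, -0.1, 1.2]
grip_width: 0.0004
```

Call:
apply_moves --targets '[[[0,0,-6],[0,0,0]],[[0,0,-12],[0,0,0]],[[0,0,-12],[0,0,0]],[[-0.4,-1.5,-12],[0,0,0]],[[-0.8,-3,-12],[0,0,0]],[[-1.3,-4.5,-12],[0,0,0]],[[-1.3,-4.5,-12],[0,0,0]]]'

```text
time_s: 13.35
tool_pos: [0.5092, 0.0201, 0.0259]
tool_rot: [-180.0, -0.1, -16.9]
force: [-0.3, 1.3, 5.8]
grip_width: 0.0009
```

```bash
python3 - <<'E'
from h import *
s=env.read_camera("scene");print("scene",locate(s,s["image"]))
o=env.get_obs();print(o["tool_pos"],o["force"],o["time_s"])
E
```

```text
scene (np.float64(-2.0103484412093313), np.float64(1.151492514084726), np.float64(35.0))
[0.50918197 0.02013573 0.02594193] [0.32786032 1.7491152  4.77452316] 13.4
```

Moved about 1.4–1.9 mm. I'll lift away and check.

Call:
apply_moves --targets '[[[0,0,0],[0,0,0]],[[0,0,40],[0,0,0]],[[0,-10,80],[0,0,0]],[[-10,-55,120],[0,0,0]],[[-20,-100,130],[0,0,0]],[[-30,-145,130],[0,0,0]],[[-40,-190,130],[0,0,0]],[[-40,-190,130],[0,0,0]]]'

```text
time_s: 14.2
tool_pos: [0.4647, -0.1785, 0.1545]
tool_rot: [179.8, 0.1, -17.6]
force: [-0.6, 1.5, 0.4]
grip_width: 0.0003
```

```bash
python3 - <<'E'
from h import *
s=env.read_camera("scene");t=env.read_camera("top");print("scene",locate(s,s["image"]),"top",locate(t,t["image"]))
o=env.get_obs();print(o["tool_pos"],o["force"],o["time_s"])
i0=cv2.cvtColor(cv2.imread("pics/top0.png"),cv2.COLOR_BGR2RGB)
a=cv2.resize(t["image"][140:280,205:392],(800,600),interpolation=cv2.INTER_CUBIC);cv2.imwrite("pics/t8.png",cv2.cvtColor(a,cv2.COLOR_RGB2BGR))
E
```

```text
scene (np.float64(-2.031942087832283), np.float64(1.128386805563804), np.float64(50.0)) top (np.float64(1.3148774857613659), np.float64(-0.4727340366227362), np.float64(97.0))
[ 0.46709159 -0.17105798  0.15441799] [ 1.08948413e+00 -4.31037893e-04 -9.04186067e-02] 14.3
```

View pics/t8.png

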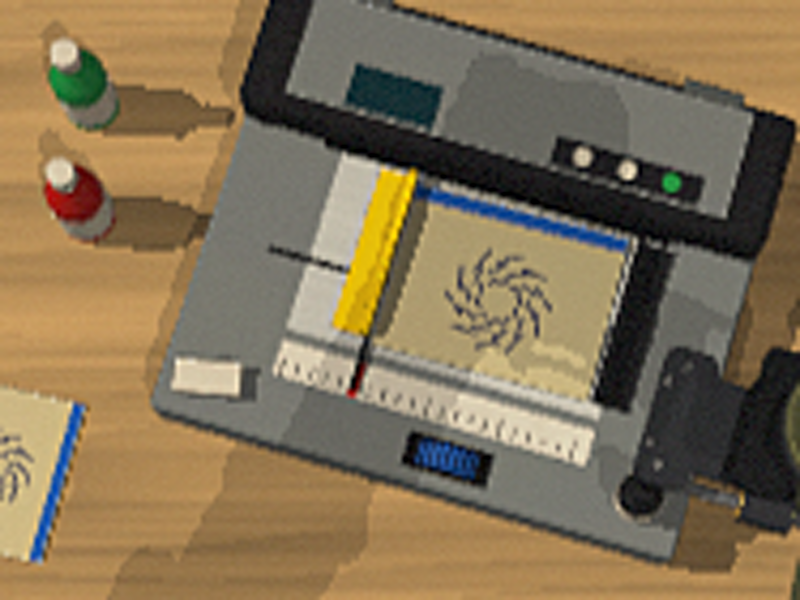

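Picture 11: the pointer at (358,370) covers the red mark, with the remaining offset about 0.2 mm. The drawing is square between the guides, the eraser and bottles are in place, and the hand is clear.

```bash
python3 -c "
from h import *
print(env.sign_off())"
```

```text
the job is handed in; nothing more can be done
None
```

I rolled the thumbwheel towards the printer's −y with the shut fingertips in three main strokes and a 4.5 mm correction. The pointer now stands on the red mark. I then took the hand away and handed the job in at about 14.3 s; no verdict was reported.

**Last checks**
- **Pointer:** the top view puts it about 0.2 mm from the mark's middle. The scene view gives about 0.6 mm, after correcting for the pointer standing above the deck. The allowance is 3 mm.
- **Surroundings:** in the last top picture the drawing lies square between the guides. The eraser and the red, green and black bottles look unmoved, judged by eye. The phone, cup and coil machine were outside that crop, so I did not check them again.

**Disagreements**
- **Height reading:** the reported tool height did not fit the pictures. The fingers met the wheel (top at 64 mm) only at a reading of about 25 mm, roughly 39 mm low, so I worked by force and the cameras instead.
- **Pressing force:** the first stroke pressed with about 18 N, slightly over the suggested 15 N. The later readings were 5 to 8 N.
- **Wheel detection:** the network failed to find the wheel in one scene picture. The earlier scene detection and the top view agreed to within 5 mm.

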